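Switch on the magnet clamp that holds the glass

ROBOT

A 6-joint arm with a two-finger parallel gripper is mounted at the origin on the work surface. World frame = base frame: x ahead of the robot, y to its left, z up, the work surface at z = 0. Lengths are in m, angles in degrees, forces in N, time in s.
With the tool pointing down it reaches from about 0.2 to 0.875 m from the base axis. Payload 3.4 kg.
Tool frame: the origin (TCP) lies on the centre line of the jaws, within the pads' length; the fingertips stand 25 mm ahead of it and the grasp point (between the pads) lies 6 mm ahead of it (r.tip_extent is the distance from the TCP to the fingertips, in m); z points along the fingers, y is the line along which they close (so a half turn about z gives the same grasp; the last joint's range is limited). The gripper opens to 94 mm and grips with 3 to 60 N. Pads are 16 mm wide; open, the fingers measure 119 mm over their backs; the gripper's body (75 mm by 177 mm) begins 78 mm behind the grasp point.
Start: joints at [68.64, 15.808, 86.224, -0, 77.962, -6.933], TCP at [0.143, 0.557, 0.23] pointing down, gripper open.
Joint ranges: [-165.64, 165.64], [-43.16, 119.46], [12.63, 154.43], [-67.54, 247.53], [6.08, 155.33], [-154.97, 154.97]. Speed limits (degrees/s): [147.25, 147.25, 180, 180, 180, 180].

INTERFACE

Orientations are given as a 3x3 rotation matrix whose columns are the frame's x, y, z axes.
In Python, from workcell import r, set_gripper, ik, status, grab_frame, get_calibration, models gives the robot as it stands. Calls block until the motion is done:
- r.move_pose(position, orientation): joint-space move of the TCP to a pose.
- r.move_linear(position, attitude=None, velocity=0.15, stop_force=None): straight line of the TCP; attitude=None keeps the orientation; velocity is the mean speed in m/s. With stop_force (N) it stops when the force on the tool has changed by that much, and returns True; else False.
- r.goto_joints(angles): joint-space move.
- set_gripper(opening, squeeze=None): finger opening in m; squeeze is the grip in N (None keeps the last); returns when the fingers have stopped.
- r.dwell(seconds).
- ik(position, orientation): joint angles nearest the present ones, or None.
- status.state(): the state.
- grab_frame(name): name is "scene" or "top" or "wrist"; returns the picture (420x560x3 uint8, blue, green, red); there is no depth.
- get_calibration(name): a dict with "K" (3x3 intrinsics, pixels), "world_from_camera" (4x4, takes a point from camera to world coordinates); the wrist camera has in their place "T_tool_cam" (4x4, takes a point from camera to tool coordinates, whose origin is the TCP and whose axes are the flange's). Camera axes: x right, y up, looking along -z (the intrinsics and any distortion apply to the point x, -y, -z); pixel columns grow to the right and rows downward; lengths in m; the calibration is good to about 2 mm. The wrist camera is an equidistant fisheye: a pixel r from the principal point sees the ray r / f radians off the axis. A picture is of the moment at which its call begins: read the wrist's pose just before it. get_calibration takes no time and is no camera call.
A pose or a line that the arm cannot do raises r.PlanningError and nothing moves.
- r.sign_off(): hands the job in; it is judged then, once.
Trained networks look in the newest picture that a camera, given by its name, has taken for a name from the list of things; names that differ only in an ending like _2 or _b are one class to them, and where a whole thing is asked for, a point or a joint stands for the part that bears it (a point fixed in the world has none). Each returns a list of dicts, best first, with "confidence" (0 to 1); they miss things now and then, are a little off and sometimes report something else, mostly with a low value. They report only what shows in the picture. A call takes as long as a camera call.
- models.trace(target, camera): "mask" (420x560 bool, what is visible of it).
- models.tip_of(target, camera): "at" ([x, y, z] in m, in the coordinates of the camera as it stood for that picture, good to about 4 mm: a listed point, or the origin of a listed thing).
The state is a dict: "time_s": time; "qpos": joint angles; "qd": joint speeds; "joint_efforts": joint torques, N m; "ee_pos": TCP position; "orientation": TCP orientation; "ft_force": force on the tool from outside, world axes, zero at the start; "ft_torque": the same for the moment, N m; "gripper_width": finger opening in m; "grip_force": force on a finger pad.
Only numpy, scipy, OpenCV 4.12 (cv2) and the standard library are available. Lean on these libraries where they do the work, as an engineer would, in place of code of your own. Each camera call takes 0.05 s, during which the arm holds its last target. There are 200 camera calls.

TASK

A glass panel lies on the inspection stage, and three switchable magnet blocks stand in a row along its near edge. Switch on the one whose flat steel finger reaches over the glass: turn its knob clockwise, seen from above, until it clicks over its detent to the stop, then let go. Leave the knobs of the other two blocks off.

Things in the scene. Friction and masses are not known exactly. Their poses are not given: they have to be found in the camera images.
- clamp (a joint): Knob of the clamp: fixed steel block, 50 x 50 x 40 mm, the only one with a flat steel finger (18 x 58 mm) out of its far side over the glass. 0 = off (at the start), growing clockwise from above, 1.2 rad (69 degrees) = on, its stop. Detent: a spring resists by 0.13 N m at first, easing to 0 at 0.6; past 0.75 it snaps the knob to the stop; before 0.45 it springs back.
- clamp_grip (a point): Grip point on the clamp knob's vertical axis, 113 mm above the table. Black knob: disc 44 mm across, its top 23 mm below this point, under an upright bar 42 long, 14 thick, 30 mm high, its top 7 mm above this point. Turns with the knob: x along the bar (white line on the -x half), y across it (pinch here), z up. Bar starts 34 degrees anticlockwise of square to its block.
- spare_a (a joint): Knob of a spare magnet block: like the clamp's (same block, knob and height, axes 110 mm or more apart along the stage's near edge), but its block has no finger; 0 = off (at the start), growing clockwise from above, 1.2 rad (69 degrees) = on, its stop. To be left off.
- spare_b (a joint): Knob of a spare magnet block: like the clamp's (same block, knob and height, axes 110 mm or more apart along the stage's near edge), but its block has no finger; 0 = off (at the start), growing clockwise from above, 1.2 rad (69 degrees) = on, its stop. To be left off.

How it is judged:
By the outcome, as a careful person would: the job done as asked, in the order asked, and still so for the second after the job is handed in, with the robot touching nothing.
It also fails if it takes over 29 s, if anything falls off the work surface, if the arm or the gripper's body presses on something with over 40 N, if the wrist force passes 120 N, or if a joint passes its speed limit or range.

## Working session

There is one attempt and no reset: what is moved stays moved. The work goes in short steps, each a Python script; the robot and the scene stay as the last script left them, time stands still between calls to the robot, and variables do not carry over. Pictures are saved under pics/ and viewed, at most 10 in all, crops included, and the job is handed in when it is done.

```bash
mkdir -p pics; python3 - <<'E'
from workcell import *
import cv2, numpy as np
for n in ("scene","top"):
    im=grab_frame(n); 
    c=get_calibration(n); T=np.array(c["world_from_camera"])
    for t in ("clamp_grip","clamp","spare_a"):
        for d in models.tip_of(t,n):
            p=T@np.r_[d["at"],1]; print(n,t,round(d["confidence"],2),p[:3].round(4))
    cv2.imwrite(f"pics/{n}1.png",im); print(c["K"],T.round(3).tolist(),c.keys())
print(status.state()["time_s"])
E
```

```text
scene clamp_grip 0.89 [ 0.5444 -0.0455  0.1124]Traceback (most recent call last):
  File "<stdin>", line 7, in <module>
ValueError: it knows: clamp_grip
```

```bash
python3 - <<'E'
from workcell import *
import cv2, numpy as np
for n in ("scene","top"):
    im=grab_frame(n); 
    c=get_calibration(n); T=np.array(c["world_from_camera"])
    for d in models.tip_of("clamp_grip",n):
            p=T@np.r_[d["at"],1]; print(n,round(d["confidence"],2),p[:3].round(4))
    cv2.imwrite(f"pics/{n}1.png",im); print(np.array(c["K"]).round(1).tolist(),T.round(3).tolist(),c.keys())
    for d in models.trace("clamp",n):
        m=d["mask"]; ys,xs=np.nonzero(m); print("trace",d["confidence"],m.sum(),xs.min(),xs.max(),ys.min(),ys.max())
print(status.state()["time_s"])
E
```

```text
scene 0.81 [ 0.5457 -0.0474  0.1139]
[[406.1, 0.0, 281.5], [0.0, 406.1, 214.5], [0.0, 0.0, 1.0]] [[-0.7, -0.633, 0.329, 0.808], [0.714, -0.614, 0.338, 0.266], [-0.012, 0.472, 0.882, 0.719], [0.0, 0.0, 0.0, 1.0]] dict_keys(['K', 'world_from_camera'])
trace 0.55 505 253 275 164 194
top 0.71 [ 0.5489 -0.0436  0.1099]
[[398.6, 0.0, 277.0], [0.0, 398.6, 213.5], [0.0, 0.0, 1.0]] [[0.017, 0.983, -0.185, 0.428], [-0.999, 0.025, 0.039, 0.048], [0.043, 0.184, 0.982, 0.785], [0.0, 0.0, 0.0, 1.0]] dict_keys(['K', 'world_from_camera'])
trace 0.76 517 301 325 206 233
0.4
```

View pics/scene1.png

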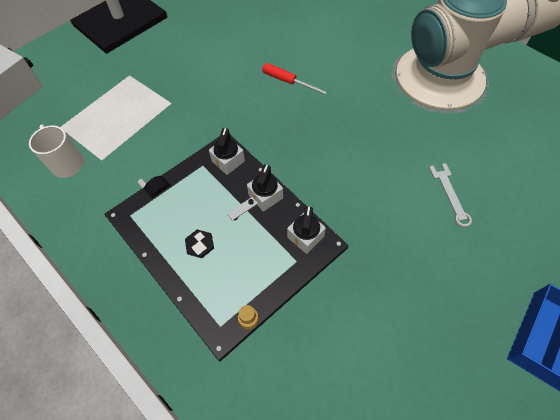

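View pics/top1.png

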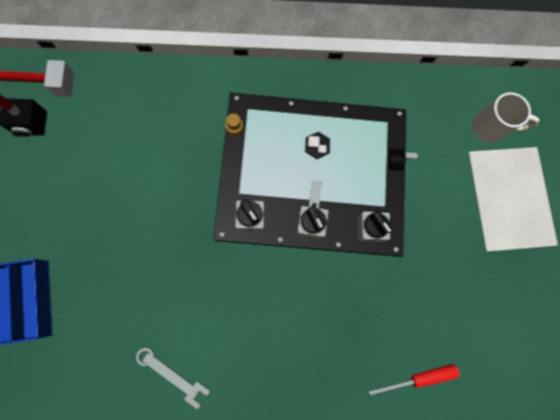

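The networks and both pictures agree that the fingered block is the middle one: scene (265,188), top (314,220), with the finger over the glass at top (316,192). The bar runs up-left to down-right in top. Next I'll refine with the wrist camera from two places.

```bash
cat > h.py <<'E'
from workcell import *
import cv2, numpy as np
def R(a):  # tool down, closing axis y across a bar at world heading a (deg)
    a=np.radians(a); x=np.array([np.cos(a),np.sin(a),0]); z=np.array([0,0,-1.]); return np.c_[x,np.cross(z,x),z]
E
python3 - <<'E'
from h import *
print(np.array(get_calibration("wrist")["T_tool_cam"]).round(3).tolist(),np.array(get_calibration("wrist")["K"]).round(1).tolist())
for b in (0,180):
    print(b,[None if (q:=ik([.547,-.045,.112],R(a+b))) is None else np.round(q,0).tolist() for a in (30,-5,-45,-55)])
q0=status.state()["orientation"]; print(np.round(q0,2).tolist())
E
```

```text
[[0.001, 0.972, 0.234, 0.067], [1.0, -0.001, -0.0, 0.001], [-0.0, 0.234, -0.972, -0.154], [0.0, 0.0, 0.0, 1.0]] [[325.2, 0.0, 282.4], [0.0, 325.2, 210.3], [0.0, 0.0, 1.0]]
0 [[-12.0, 19.0, 100.0, -0.0, 61.0, 48.0], [-12.0, 19.0, 100.0, -0.0, 61.0, 83.0], [-12.0, 19.0, 100.0, -0.0, 61.0, 123.0], [-12.0, 19.0, 100.0, -0.0, 61.0, 133.0]]
180 [[-12.0, 19.0, 100.0, -0.0, 61.0, -132.0], [-12.0, 19.0, 100.0, -0.0, 61.0, -97.0], [-12.0, 19.0, 100.0, -0.0, 61.0, -57.0], [-12.0, 19.0, 100.0, -0.0, 61.0, -47.0]]
[[-0.97, 0.25, -0.0], [0.25, 0.97, -0.0], [0.0, -0.0, -1.0]]
```

```bash
cat >> h.py <<'E'
def look(tag):
    s=status.state(); im=grab_frame("wrist"); c=get_calibration("wrist")
    T=np.eye(4); T[:3,:3]=s["orientation"]; T[:3,3]=s["ee_pos"]; T=T@np.array(c["T_tool_cam"])
    cv2.imwrite(f"pics/{tag}.png",im)
    P=[(d["confidence"],(T@np.r_[d["at"],1])[:3]) for d in models.tip_of("clamp_grip","wrist")]
    np.savez(f"{tag}.npz",im=im,T=T,K=np.array(c["K"]))
    print(tag,[(round(a,2),p.round(4).tolist()) for a,p in P]); return P,T,im
E
python3 - <<'E'
from h import *
r.move_pose([.547,-.045,.23],R(30)); look("w1")
r.move_linear([.49,-.02,.23]); look("w2"); print(status.state()["time_s"])
E
```

```text
w1 [(0.77, [0.5469, -0.0433, 0.1142])]
w2 [(0.87, [0.5473, -0.046, 0.1118])]
3.7333
```

View pics/w1.png

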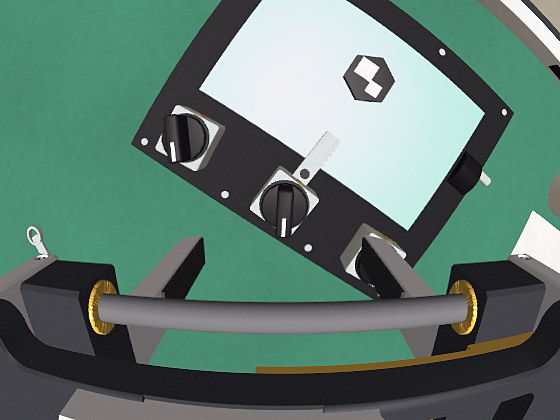

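View pics/w2.png

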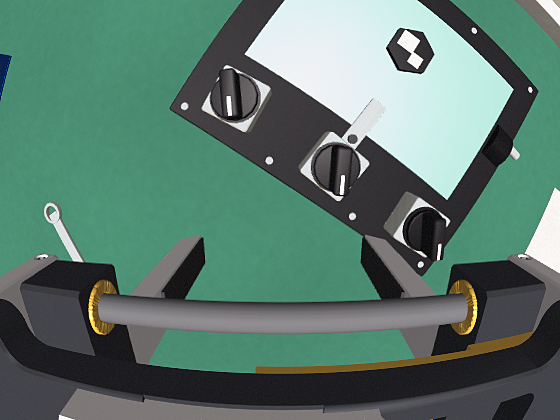

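Both wrist views show the fingered block in the middle, at w1 (286,205) and w2 (337,170). Its white line is near vertical, at w1 (283,227) and w2 (341,185), so the bar heading is about 30°. I'll measure that line and triangulate it.

```bash
python3 - <<'E'
from h import *
rays=[]
for tag,(cx,cy) in dict(w1=(283,227),w2=(341,185)).items():
    d=np.load(tag+".npz"); im,T,K=d["im"],d["T"],d["K"]; f=K[0,0]
    g=im.min(2); m=np.zeros_like(g); m[cy-17:cy+17,cx-7:cx+8]=1
    n,l,st,_=cv2.connectedComponentsWithStats(((g>140)&(m>0)).astype(np.uint8))
    k=1+np.argmin([np.hypot(*(np.array(_[i])-(cx,cy))) for i in range(1,n)]); ys,xs=np.nonzero(l==k)
    def ray(u,v):
        a=np.stack([u-K[0,2],v-K[1,2]],-1); rr=np.linalg.norm(a,axis=-1,keepdims=True); th=rr/f
        c=np.concatenate([a/rr*np.sin(th)*[1,-1],-np.cos(th)],-1); return c@T[:3,:3].T
    D=ray(xs.astype(float),ys.astype(float)); o=T[:3,3]
    P=o+D*((.120-o[2])/D[:,2])[:,None]
    c=P[:,:2].mean(0); w,V=np.linalg.eigh(np.cov(P[:,:2].T)); v=V[:,1]; v*=np.sign(v[0]); s=(P[:,:2]-c)@v
    print(tag,len(xs),"centre",c.round(4),"heading",np.degrees(np.arctan2(v[1],v[0])).round(1),"half",s.min().round(4),s.max().round(4))
    rays.append((o,D.mean(0)/np.linalg.norm(D.mean(0))))
    x0=c+v*(s.min()+.021); print("axis if outer end=bar end",x0.round(4))
A=sum(np.eye(3)-np.outer(d,d) for o,d in rays); b=sum((np.eye(3)-np.outer(d,d))@o for o,d in rays)
print("triangulated line centre",np.linalg.solve(A,b).round(4))
E
```

```text
w1 75 centre [ 0.5388 -0.0496] heading 25.8 half -0.008 0.0081
axis if outer end=bar end [ 0.5505 -0.0439]
w2 77 centre [ 0.5387 -0.0496] heading 27.2 half -0.008 0.0082
axis if outer end=bar end [ 0.5503 -0.0436]
triangulated line centre [ 0.5387 -0.0496  0.1197]
```

The line triangulates to z=0.1197, against the bar top at 0.120. The heading is about 26.5° and the axis about (0.548, −0.045). Grasping and turning now.

```bash
python3 - <<'E'
from h import *
h=26.5; p=[.5478,-.0450]
def st(t):
    s=status.state(); print(t,s["time_s"],"F",np.round(s["ft_force"],1),"M",np.round(s["ft_torque"],2),"w",round(s["gripper_width"],4),"g",round(s["grip_force"],1),"z",np.round(s["ee_pos"],4), "q6",round(s["qpos"][5],1))
set_gripper(.05,squeeze=35)
r.move_pose([*p,.19],R(h))
print(r.move_linear([*p,.120],velocity=.06,stop_force=8)); st("down")
set_gripper(0,squeeze=35); st("grip")
w=status.state()["gripper_width"]
if .011<w<.018:
    for a in (15,30,45,58,67):
        r.move_pose([*p,.120],R(h-a)); st(a)
E
```

```text
False
down 6.275 F [0.5 0.3 0.7] M [-0.08  0.15  0.01] w 0.0499 g 0.0 z [ 0.5482 -0.0451  0.1204] q6 51.6
grip 6.925 F [ 0.5 -0.2  0.5] M [-0.1   0.22  0.09] w 0.0139 g 35.0 z [ 0.5479 -0.0452  0.1201] q6 51.5
15 7.2833 F [ 0.1 -1.5  0.1] M [-0.05  0.22  0.07] w 0.0142 g 35.0 z [ 0.5479 -0.0452  0.1201] q6 66.4
30 7.6417 F [ 0.1 -1.2  1.1] M [-0.16  0.2   0.01] w 0.014 g 35.0 z [ 0.5479 -0.0452  0.1201] q6 81.3
45 8.0 F [-0.3 -1.   1.3] M [-0.36  0.28 -0.11] w 0.0136 g 35.0 z [ 0.5479 -0.0452  0.1201] q6 96.3
58 8.3333 F [ 0.4 -0.9  1.7] M [-0.39  0.27 -0.09] w 0.0136 g 35.0 z [ 0.5478 -0.0452  0.1201] q6 109.2
67 8.6083 F [-0.3 -2.6  0.9] M [-0.51  0.31 -0.13] w 0.0137 g 35.0 z [ 0.5478 -0.0452  0.12  ] q6 118.2
```

```bash
python3 - <<'E'
from h import *
h=26.5; p=[.5478,-.0450]
r.move_pose([*p,.120],R(h-69.5)); r.dwell(.2); s=status.state(); print(np.round(s["ft_torque"],2),s["grip_force"])
set_gripper(.045); r.dwell(.1)
r.move_linear([*p,.19],velocity=.1)
r.move_pose([.53,-.03,.24],R(0)); look("w3"); print(status.state()["time_s"])
E
```

```text
[-0.46  0.24  0.35] 35.06948232650757
w3 [(0.84, [0.5496, -0.0439, 0.1129])]
11.5083
```

View pics/w3.png

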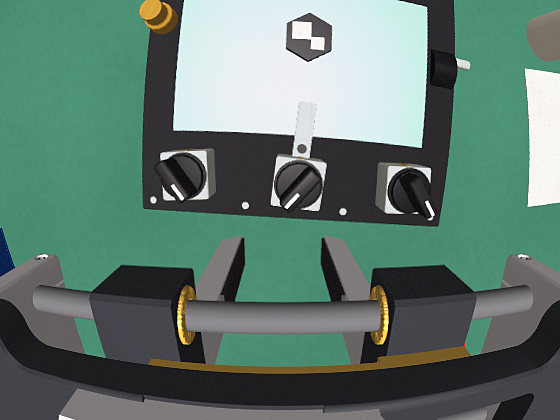

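The middle, fingered block's knob has swung clockwise: its white line is now down-left at (292,201). The spares' lines still point down-right at (178,192) and (428,208), so they are unturned. The torque rose to 0.35 N m at the stop, and the gripper is clear.

```bash
python3 -c "
from workcell import *
print(r.sign_off())"
```

```text
the job is handed in; nothing more can be done
None
```

I turned the clamp's knob clockwise past its detent to the stop and let go, left both spare knobs off, and handed the job in at about 11.5 s.

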